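# Seat a keyed adapter in the board tester and start it

### The job

Plug the round metal adapter into the bore of the grey tester: its notches fit over the keys in the bore in one direction only, so press lightly and turn it until it drops over the keys, and seat it fully home without forcing it. Then press the tester's start button all the way down once the adapter is seated, let go of everything, and leave the screwdriver, the spool and the jar where they are.

Things in the scene. Friction and masses are not known exactly. Their poses are not given: they have to be found in the camera images.
- adapter: Loose round aluminium plug, 60 mm across, 24 mm high, about 0.12 kg, upright on the bench; on top a black grip bar 44 mm long (along the adapter's x), 14 mm wide (y), 30 mm high: 54 mm in all. Origin: centre of the underside; z up. Three notches of full height in its rim, at unequal spacing, fit the tester's keys one way round only. Its +x starts within 0.7 rad of world +x
- grip (a point): point in the middle of the adapter's grip bar, 45 mm above its underside (9 mm below the bar's top); axes as the adapter's. The bar's sides face the adapter's +y and -y
- tester: Fixed grey block on the bench, 120 mm in x, 190 mm in y (-90 to +100 mm from its origin), 40 mm high; origin on the bench, z up. A round bore, 63 mm across with a 3 mm chamfer, is open in its top at y = -35 mm; its steel floor lies 23 mm below the top face. Adapter and tester must not be pressed together with 60 N or more
- bore_mouth (a point): centre of the bore at the tester's top face, 40 mm above the bench; axes as the tester's. The keys are seen in the open bore; their common angle is not measured and differs every time: the wide key points within 0.7 rad of the tester's +x, to either side
- bore_seat (a point): centre of the bore's floor, 17 mm above the bench: where the centre of the adapter's underside is when fully home (its top face then stands 1 mm above the tester's, the grip bar 31 mm)
- start (a joint): travel of the start button, 0 released to 0.006 m fully down; spring, about 5 N at the bottom, comes back up by itself
- start_top (a point): centre of the top of the round start button (22 mm across), which is pressed straight down; on the tester's top, beside the bore
- driver: bystander: grey-handled screwdriver, 170 mm, lying on the bench
- spool: bystander: empty black spool, 52 mm across, 40 mm high, upright; origin at the underside
- jar: bystander: small amber glass jar, 44 mm across, 50 mm high, upright; origin at the underside
- wide_notch (a point): middle of the adapter's widest notch, 24 mm out along its +x at its underside. This notch is 14 mm wide; the other two are 10 mm wide, at 105 and 240 degrees counter-clockwise from it as seen from above; all are cut 11 mm in from the edge
- key_tops (a point): centre of the bore at the level of the key tops, 13 mm below the mouth. Three steel keys, 10 mm high, 20 to 31 mm from the bore's axis, spaced like the notches; the one for the wide notch is 11.5 mm wide, the others 7.5 mm. The adapter rests here until it is within about 3 degrees of their angle, then drops 10 mm. Axes as the tester's, not the keys'
Things that resemble listed ones, but are neither listed nor needed, are in the scene too. Leave any blue or pink look-alike of the adapter alone.

How it is judged:
By the outcome, as a careful person would: the job done as asked, in the order asked, and still so for the second after the job is handed in, with the robot touching nothing.
It also fails if it takes over 72 s, if anything falls off the work surface, if the arm or the gripper's body presses on something with over 40 N, if the wrist force passes 120 N, or if a joint passes its speed limit or range.

### The arm

A 6-joint arm with a two-finger parallel gripper is mounted at the origin on the work surface. World frame = base frame: x ahead of the robot, y to its left, z up, the work surface at z = 0. Lengths are in m, angles in rad, forces in N, time in s.
With the tool pointing down it reaches from about 0.325 to 0.775 m from the base axis. Payload 5.5 kg.
Tool frame: the origin (TCP) lies between the finger pads; the fingertips stand 8 mm ahead of it and the grasp point (between the pads) lies 11 mm behind it (tcp_to_tips is the distance from the TCP to the fingertips, in m); z points along the fingers, y is the direction in which the jaws open and shut (so a half turn about z gives the same grasp; the last joint's range is limited). The gripper opens to 88 mm and grips with 3 to 60 N. Pads are 20 mm wide; open, the fingers measure 115 mm over their backs; the gripper's body (75 mm by 178 mm) begins 61 mm behind the grasp point.
Start: joints at [1.29, 0.091, 1.231, -0, 1.82, -0.057], TCP at [0.133, 0.585, 0.231] pointing down, gripper open.
Joint ranges: [-2.87, 2.87], [-0.86, 2.18], [0.17, 2.46], [-1.51, 4.65], [0.06, 2.69], [-2.65, 2.65]. Speed limits (rad/s): [2.57, 2.57, 3.01, 3.14, 3.14, 3.14].

### API

Orientations are given as a unit quaternion [w, x, y, z].
In Python, from bench import * gives the robot as it stands. Calls block until the motion is done:
- move_to(position, orientation): joint-space move of the TCP to a pose.
- move_l(position, speed=0.15, orientation=None): straight line of the TCP; orientation=None keeps the orientation; speed is the mean speed in m/s.
- movej(angles): joint-space move.
- gripper_open() and close(): open the fingers fully, or close them until they stop; the grip force is fixed at half the most.
- hold(seconds).
- inverse_kinematics(position, orientation): joint angles nearest the present ones, or None.
- state(): the state.
- get_image(name): name is "side" or "top"; returns a dict with "frame" (400x640x3 uint8, blue, green, red), "depth" (400x640 float32, m along the optical axis (not along the pixel's ray), 0 where there is no reading), "camera_matrix" (3x3 intrinsics, pixels), "view" (4x4, takes a point from world to camera coordinates). Camera axes: x right, y up, looking along -z (the intrinsics and any distortion apply to the point x, -y, -z); pixel columns grow to the right and rows downward; lengths in m; the calibration is good to about 2 mm. A picture is of the moment at which its call begins.
A pose or a line that the arm cannot do raises IKError and nothing moves.
- job_done(): hands the job in, once; it reports no verdict.
The state is a dict: "time": time; "joint_pos": joint angles; "dq": joint speeds; "joint_torque": joint torques, N m; "ee_pos": TCP position; "ee_rot": TCP orientation; "ft_force": force on the tool from outside, world axes, zero at the start; "moment": the same for the moment, N m; "finger_gap": finger opening in m.
Only numpy, scipy, OpenCV 4.12 (cv2) and the standard library are available. Lean on these libraries where they do the work, as an engineer would, in place of code of your own. Each camera call takes 0.05 s, during which the arm holds its last target.

## Working session

There is one attempt and no reset: what is moved stays moved. The work goes in short steps, each a Python script; the robot and the scene stay as the last script left them, time stands still between calls to the robot, and variables do not carry over. Pictures are saved under pics/ and viewed, and the job is handed in when it is done.

```bash
ls; mkdir -p pics; python3 - <<'E'
from bench import *
import cv2,numpy as np,pickle
s=state();print(s)
for n in("top","side"):
    d=get_image(n);cv2.imwrite(f"pics/{n}0.png",d["frame"]);pickle.dump(d,open(f"{n}0.pkl","wb"))
    print(n,d["camera_matrix"],d["view"],[k for k in d])
E
```

```text
pics
{'time': 0.0, 'joint_pos': array([ 1.29029443e+00,  9.18526704e-02,  1.23188454e+00,  2.30199532e-05,
        1.81981802e+00, -5.67408809e-02]), 'dq': array([ 0.00082522,  0.00070534,  0.00041182, -0.00069872,  0.00050592,
       -0.00147752]), 'joint_torque': array([ 1.15294170e-03, -4.46448219e+01, -4.06447792e+01,  6.99686282e-02,
        2.93415540e-02, -1.01815390e-04]), 'ee_pos': array([0.1330769 , 0.58475873, 0.22951135]), 'ee_rot': array([-1.75682676e-04,  1.11644385e-01,  9.93747739e-01, -9.65498347e-04]), 'ft_force': array([-0.2010662 , -0.23025094, -0.3394552 ]), 'moment': array([-0.02463103, -0.02720082,  0.03145618]), 'finger_gap': 0.08771048996790694}
top [[365.80810454   0.         319.20690107]
 [  0.         365.80810454 195.74109336]
 [  0.           0.           1.        ]] [[-0.01557325 -0.99985151  0.00737846 -0.02189356]
 [ 0.98436801 -0.0140365   0.17556365 -0.54210715]
 [-0.17543401  0.00999722  0.98444043 -0.75146999]
 [ 0.          0.          0.          1.        ]] ['frame', 'depth', 'camera_matrix', 'view']
side [[516.79132628   0.         316.96005508]
 [  0.         516.79132628 199.11410287]
 [  0.           0.           1.        ]] [[-0.94070018 -0.3387604   0.01801569  0.50063384]
 [ 0.21752885 -0.56159883  0.79830317 -0.18997134]
 [-0.26031591  0.75488287  0.60198628 -0.85785372]
 [ 0.          0.          0.          1.        ]] ['frame', 'depth', 'camera_matrix', 'view']
```

View pics/top0.png

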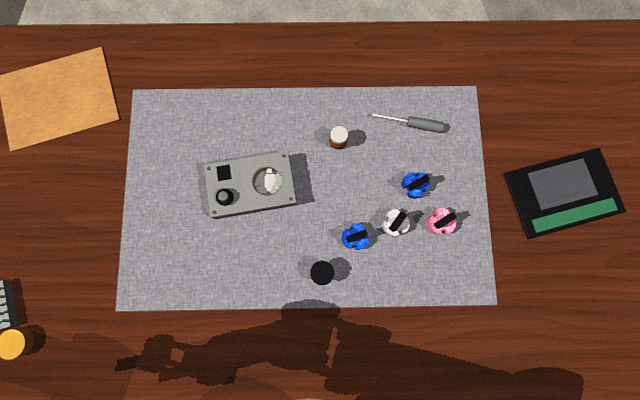

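View pics/side0.png

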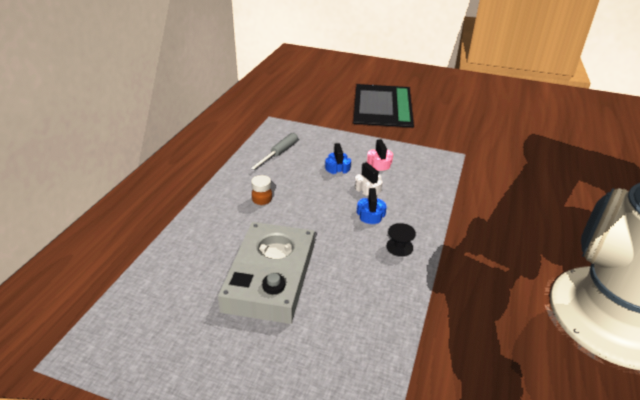

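```bash
cat > h.py <<'E'
import numpy as np,cv2,pickle
def px2w(d,u,v,z=None):
    K=d["camera_matrix"];V=d["view"]
    r=np.array([(u-K[0,2])/K[0,0],-(v-K[1,2])/K[1,1],-1.])
    R=V[:3,:3];t=V[:3,3];c=-R.T@t;w=R.T@r
    if z is None: s=d["depth"][int(round(v)),int(round(u))]
    else: s=(z-c[2])/w[2]
    return c+s*w
def w2px(d,p):
    K=d["camera_matrix"];V=d["view"];q=V[:3,:3]@np.asarray(p)+V[:3,3]
    return np.array([K[0,0]*q[0]/-q[2]+K[0,2],K[1,1]*-q[1]/-q[2]+K[1,2]])
def crop(d,u0,v0,u1,v1,f,fn):
    im=cv2.resize(d["frame"][v0:v1,u0:u1],None,fx=f,fy=f,interpolation=cv2.INTER_CUBIC)
    for u in range(u0,u1,10):
        cv2.putText(im,str(u),((u-u0)*f,8),0,.3,(0,255,255),1);cv2.line(im,((u-u0)*f,0),((u-u0)*f,4),(0,255,255),1)
    for v in range(v0,v1,10):
        cv2.putText(im,str(v),(0,(v-v0)*f+4),0,.3,(0,255,255),1)
    cv2.imwrite(fn,im)
E
python3 - <<'E'
from h import *
t=pickle.load(open("top0.pkl","rb"));s=pickle.load(open("side0.pkl","rb"))
crop(t,195,145,305,220,7,"pics/t_tester.png")
crop(t,370,195,420,245,12,"pics/t_adp.png")
crop(s,215,215,325,325,5,"pics/s_tester.png")
crop(s,345,155,395,205,12,"pics/s_adp.png")
for u,v in[(253,168),(234,200),(225,195),(269,181),(398,220),(397,231),(390,222)]:
    print(u,v,px2w(t,u,v))
E
```

```text
253 168 [0.60884946 0.11733804 0.03765201]
234 200 [0.53652681 0.15777477 0.03872876]
225 195 [0.54371214 0.17203467 0.06207121]
269 181 [0.58309829 0.08392218 0.01706275]
398 220 [ 0.48544047 -0.19846555  0.05309834]
397 231 [ 0.46421335 -0.20175805  0.02284354]
390 222 [ 0.48467459 -0.1875751   0.02092407]
```

View pics/t_tester.png

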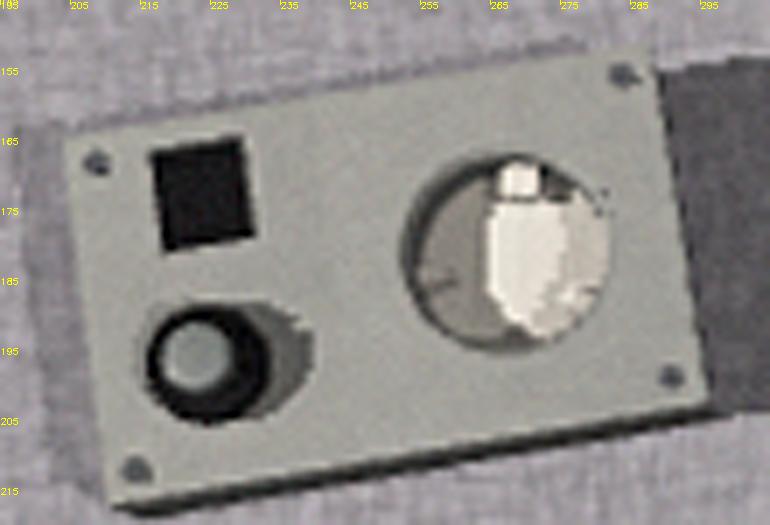

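View pics/t_adp.png

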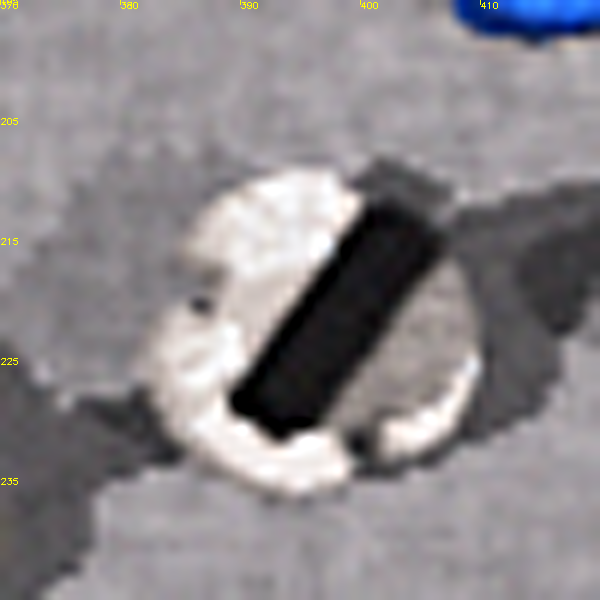

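View pics/s_tester.png

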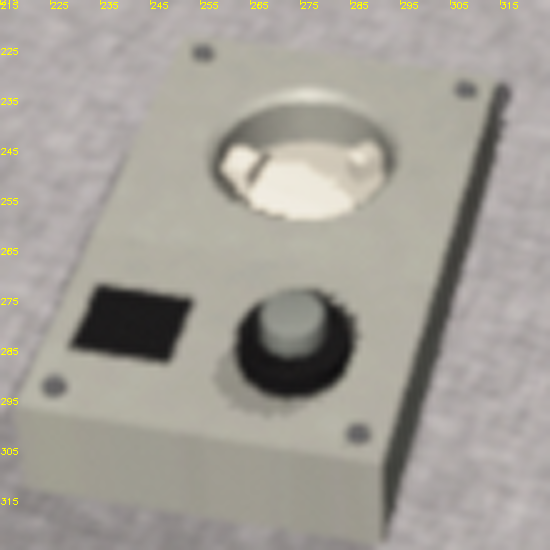

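View pics/s_adp.png

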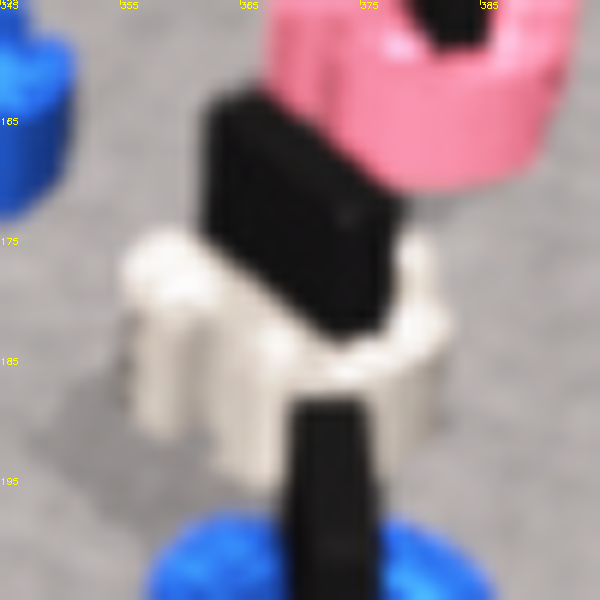

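```bash
python3 - <<'E'
from h import *
np.set_printoptions(precision=4,suppress=True)
t=pickle.load(open("top0.pkl","rb"));s=pickle.load(open("side0.pkl","rb"))
c=lambda k,x,y:px2w(t,195+x/7,145+y/7,k)
C=[c(.04,*p) for p in[(65,137),(650,50),(708,400),(110,505)]]
for p in C:print("corner",p)
print([np.linalg.norm(C[i]-C[(i+1)%4]) for i in range(4)])
m=np.mean(C,0);yv=(C[0]+C[3]-C[1]-C[2])[:2];print("mid",m,"yaw",np.arctan2(-yv[0],yv[1]))
xv=(C[0]+C[1]-C[2]-C[3])[:2];print(np.arctan2(xv[1],xv[0]))
# side corners top
S=[px2w(s,215+x/5,215+y/5,.04) for x,y in[(190,40),(500,82),(385,468),(22,405)]]
for p in S:print("side corner",p)
# bore circle top view rim
R=[c(.04,*p) for p in [(400,252),(612,252),(505,150),(505,355)]]
print("bore",*R,np.mean(R,0))
# screws top: 
print("screws",[c(.04,*p)[:2] for p in[(97,163),(622,75),(672,376),(137,470)]])
print("sscrews",[px2w(s,215+x/5,215+y/5,.04)[:2] for x,y in[(203,52),(465,90),(357,434),(54,386)]])
B=[px2w(t,370+x/12,195+y/12,.054) for x,y in[(375,205),(440,240),(235,400),(285,435)]]
print("bar",*B,np.mean(B,0))
b=(B[0]+B[1]-B[2]-B[3]);print(np.arctan2(b[1],b[0]),[np.linalg.norm(b)/2])
B=[px2w(s,345+x/12,155+y/12,.054) for x,y in[(212,110),(262,88),(395,195),(345,220)]]
print("sbar",*B,np.mean(B,0))
print("button depth");
for u in range(213,242,2): print(u,[round(float(px2w(t,u,v)[2]),3) for v in range(186,206,2)])
E
```

```text
corner [0.6176 0.2259 0.04  ]
corner [0.644  0.0391 0.04  ]
corner [0.5296 0.0209 0.04  ]
corner [0.4991 0.2072 0.04  ]
[np.float64(0.18865343925661815), np.float64(0.11584679520122271), np.float64(0.18878108705216298), np.float64(0.11995100964604645)]
mid [0.5726 0.1233 0.04  ] yaw 0.15107787060639133
0.15670775404959011
side corner [0.643  0.0471 0.04  ]
side corner [0.5266 0.0282 0.04  ]
side corner [0.4972 0.2137 0.04  ]
side corner [0.6145 0.2303 0.04  ]
bore [0.5785 0.1183 0.04  ] [0.5776 0.0511 0.04  ] [0.6114 0.0854 0.04  ] [0.5449 0.0848 0.04  ] [0.5781 0.0849 0.04  ]
screws [array([0.6089, 0.2153]), array([0.6358, 0.0481]), array([0.5374, 0.0322]), array([0.51  , 0.1992])]
sscrews [array([0.6355, 0.0517]), array([0.5371, 0.037 ]), array([0.5106, 0.2039]), array([0.6089, 0.2195])]
bar [ 0.5024 -0.2062  0.054 ] [ 0.4959 -0.2175  0.054 ] [ 0.4677 -0.1793  0.054 ] [ 0.4614 -0.1879  0.054 ] [ 0.4818 -0.1977  0.054 ]
-0.6857656029510387 [np.float64(0.04465093307899489)]
sbar [ 0.5014 -0.2006  0.054 ] [ 0.495  -0.2109  0.054 ] [ 0.464  -0.1861  0.054 ] [ 0.4702 -0.1753  0.054 ] [ 
[... 427 characters left out ...]
2, 0.063, 0.06, 0.061, 0.059, 0.053, 0.051]
225 [0.038, 0.051, 0.049, 0.063, 0.062, 0.062, 0.059, 0.057, 0.054, 0.049]
227 [0.039, 0.049, 0.05, 0.051, 0.062, 0.062, 0.055, 0.051, 0.053, 0.049]
229 [0.04, 0.039, 0.05, 0.054, 0.052, 0.051, 0.05, 0.053, 0.049, 0.04]
231 [0.039, 0.039, 0.04, 0.053, 0.049, 0.049, 0.05, 0.049, 0.044, 0.039]
233 [0.041, 0.04, 0.039, 0.039, 0.043, 0.047, 0.042, 0.04, 0.04, 0.04]
235 [0.039, 0.039, 0.038, 0.037, 0.038, 0.038, 0.038, 0.04, 0.041, 0.037]
237 [0.037, 0.039, 0.039, 0.038, 0.041, 0.04, 0.04, 0.039, 0.039, 0.039]
239 [0.039, 0.039, 0.04, 0.04, 0.039, 0.039, 0.04, 0.038, 0.039, 0.042]
241 [0.038, 0.039, 0.037, 0.041, 0.039, 0.038, 0.041, 0.04, 0.037, 0.041]
```

```bash
cat >> h.py <<'E'
def Rz(a): return np.array([[np.cos(a),-np.sin(a)],[np.sin(a),np.cos(a)]])
def key_lines(c,th,zt=.027,zb=.017):
    out=[]
    for a,w in[(0,.0115),(105,.0075),(240,.0075)]:
        R=Rz(th+np.radians(a))
        P=[np.r_[R@[r,s]+c,z] for z in(zt,zb) for r,s in[(.02,-w/2),(.02,w/2),(.031,w/2),(.031,-w/2)]]
        out+= [(P[0],P[1]),(P[1],P[2]),(P[2],P[3]),(P[3],P[0]),(P[0],P[4]),(P[1],P[5])]
    return out
def circ(c,r,z,n=40):
    a=np.linspace(0,2*np.pi,n+1);P=[np.r_[c+r*np.array([np.cos(x),np.sin(x)]),z] for x in a]
    return list(zip(P[:-1],P[1:]))
def overlay(d,lines,u0,v0,u1,v1,f,fn=None,col=(0,0,255)):
    im=cv2.resize(d["frame"][v0:v1,u0:u1],None,fx=f,fy=f,interpolation=cv2.INTER_CUBIC)
    for a,b in lines:
        p=[tuple(np.round((w2px(d,q)-[u0,v0]+.5)*f).astype(int)) for q in(a,b)]
        cv2.line(im,tuple(map(int,p[0])),tuple(map(int,p[1])),col,1)
    if fn:cv2.imwrite(fn,im)
    return im
E
python3 - <<'E'
from h import *
np.set_printoptions(precision=4,suppress=True)
t=pickle.load(open("top0.pkl","rb"));s=pickle.load(open("side0.pkl","rb"))
for n,d,c0,box in(("t",t,np.array([.5784,.0845]),(245,158,291,204)),("s",s,np.array([.5782,.0895]),(252,226,300,266))):
    ims=[]
    for th in(-.25,-.1,.05,.2):
        ims.append(overlay(d,key_lines(c0,th)+circ(c0,.0315,.04)+circ(c0,.0315,.017),*box,8))
    im=np.vstack([np.hstack(ims[:2]),np.hstack(ims[2:])])
    print(im.shape);cv2.imwrite(f"pics/keys_{n}.png",im[:,:800])
E
```

```text
(736, 736, 3)
(640, 768, 3)
```

View pics/keys_t.png

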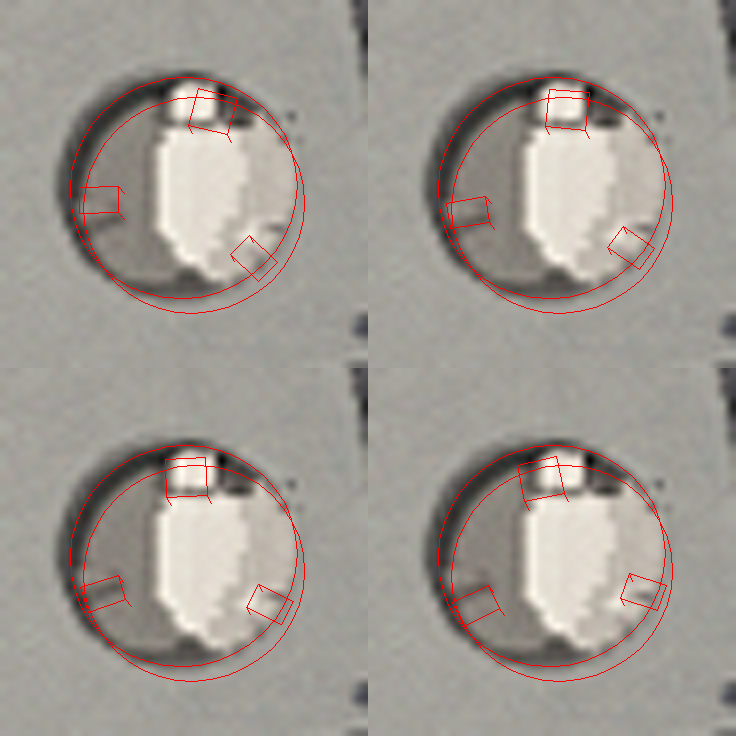

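View pics/keys_s.png

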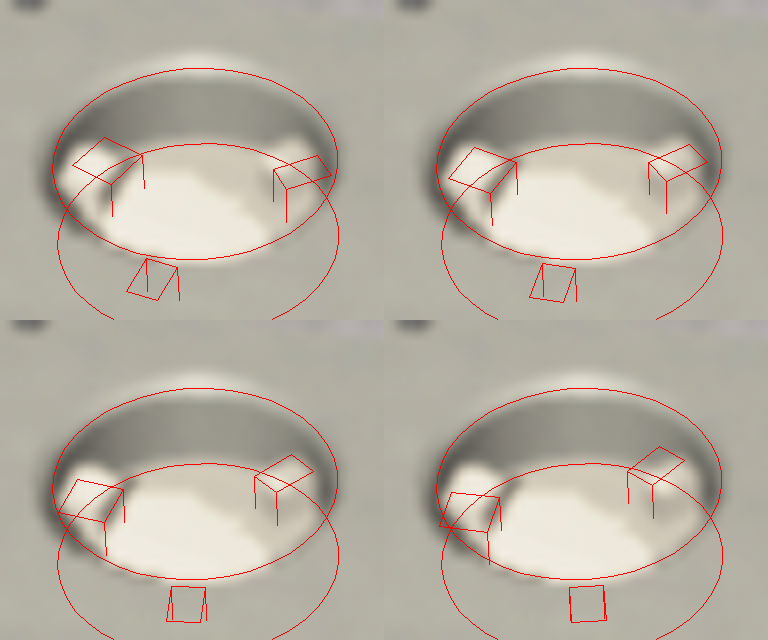

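```bash
sed -i 's/(w2px(d,q)-\[u0,v0\]+.5)\*f)/(w2px(d,q)-[u0,v0]+.5)*f-.5)/' h.py
python3 - <<'E'
from h import *
np.set_printoptions(precision=4,suppress=True)
t=pickle.load(open("top0.pkl","rb"));s=pickle.load(open("side0.pkl","rb"))
def pts(d,u0,v0,f,z,L): return np.array([px2w(d,u0+(x+.5)/f-.5,v0+(y+.5)/f-.5,z) for x,y in L])
def pose(P):  # order C0(+x+y) C1(+x-y) C2(-x-y) C3(-x+y)
    hx,hy=.06,.095
    M=np.array([[hx,hy],[hx,-hy],[-hx,-hy],[-hx,hy]]);Q=P[:,:2]-P[:,:2].mean(0)
    th=np.arctan2(np.sum(M[:,0]*Q[:,1]-M[:,1]*Q[:,0]),np.sum(M*Q));m=P[:,:2].mean(0)
    print(m,th,"resid",np.abs(Q-M@Rz(th).T).max(), "origin",m-Rz(th)@[0,.005],"bore",m-Rz(th)@[0,.04]);return m,th
pose(pts(t,195,145,7,.04,[(65,137),(650,50),(708,400),(110,505)]))
pose(pts(s,215,215,5,.04,[(22,405),(190,40),(500,82),(385,468)]))
pose(pts(s,215,215,5,.04,[(22,405),(190,40),(500,82),(385,468)]))
for n,B in(("t",pts(t,370,195,12,.054,[(375,205),(440,240),(285,435),(235,400)])),("s",pts(s,345,155,12,.054,[(212,110),(262,88),(395,195),(345,220)]))):
    b=B[0]+B[1]-B[2]-B[3];w=B[0]+B[3]-B[1]-B[2]
    print(n,B.mean(0),np.arctan2(b[1],b[0]),np.linalg.norm(b)/2,np.linalg.norm(w)/2)
for n,d,u0,v0,f,L in(("t",t,195,145,7,[(195,355)]),("s",s,215,215,5,[(292,308)])):print(n,"button",pts(d,u0,v0,f,.062,L))
for n,d,c0,box in(("t",t,np.array([.5795,.085]),(245,158,291,204)),("s",s,np.array([.578,.0905]),(252,226,300,266))):
    ims=[]
    for th in(-.15,-.08,-.01,.06):
        ims.append(overlay(d,key_lines(c0,th)+circ(c0,.0315,.037)+circ(c0,.0345,.04)+circ(c0,.0315,.017),*box,8))
    im=np.vstack([np.hstack(ims[:2]),np.hstack(ims[2:])])
    cv2.imwrite(f"pics/keys2_{n}.png",im[:,:800])
E
```

```text
[0.5736 0.1242] 0.15275496893723178 resid 0.002317785764645794 origin [0.5743 0.1193] bore [0.5797 0.0847]
[0.5714 0.1292] 0.15500838060001557 resid 0.0024975027646240017 origin [0.5722 0.1242] bore [0.5776 0.0897]
[0.5714 0.1292] 0.15500838060001557 resid 0.0024975027646240017 origin [0.5722 0.1242] bore [0.5776 0.0897]
t [ 0.4828 -0.1968  0.054 ] -0.685520229869865 0.04466187697050549 0.011862032886220685
s [ 0.484  -0.1946  0.054 ] -0.6787205197819258 0.04000623778479067 0.01227965340261597
t button [[0.5432 0.1775 0.062 ]]
s button [[0.5434 0.1798 0.062 ]]
```

View pics/keys2_t.png

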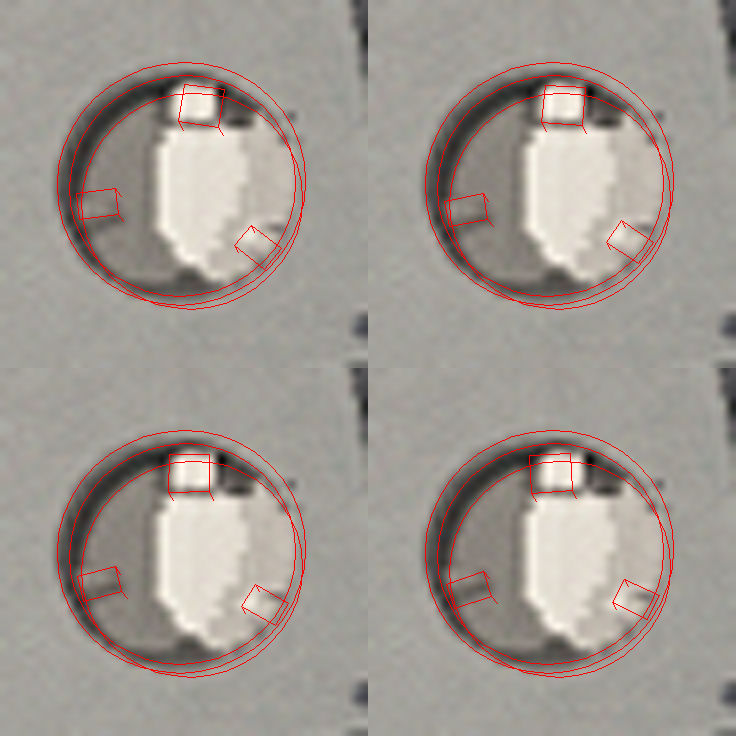

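View pics/keys2_s.png

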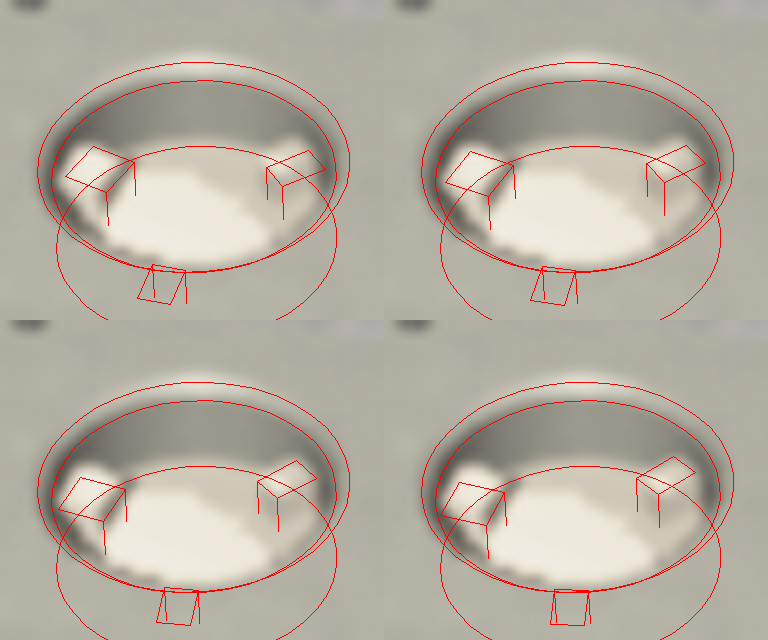

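```bash
cat >> h.py <<'E'
def qd(psi): return np.array([0,np.cos(psi/2),np.sin(psi/2),0])
E
python3 - <<'E'
from bench import *
from h import *
np.set_printoptions(precision=3,suppress=True)
for k in(0,np.pi,-np.pi):
    print(inverse_kinematics([.4834,-.1957,.036],qd(-.684+k)),inverse_kinematics([.5785,.087,.07],qd(-.08+k)))
E
```

```text
[-0.45  -0.069  1.739 -0.     1.472  1.805] [ 0.091  0.079  1.528 -0.     1.534  1.742]
[-0.45  -0.069  1.739 -0.     1.472 -1.337] [ 0.091  0.079  1.528 -0.     1.534 -1.4  ]
[-0.45  -0.069  1.739 -0.     1.472 -1.337] [ 0.091  0.079  1.528 -0.     1.534 -1.4  ]
```

```bash
python3 - <<'E'
from bench import *
from h import *
np.set_printoptions(precision=4,suppress=True)
q=qd(-.684+np.pi)
move_to([.4834,-.1957,.13],q)
print(state()["time"],state()["ee_pos"],state()["ft_force"])
for n in("top","side"):
    d=get_image(n);pickle.dump(d,open(f"{n}1.pkl","wb"));cv2.imwrite(f"pics/{n}1.png",d["frame"])
s=pickle.load(open("side1.pkl","rb"))
crop(s,320,110,420,210,6,"pics/s1c.png")
for z in(.13,.138):print(w2px(s,[.4834,-.1957,z]))
E
```

```text
3.125 [ 0.4837 -0.1951  0.1301] [ 0.5224 -0.0357  0.5853]
[373.1637 135.8788]
[373.493  132.4401]
```

View pics/top1.png

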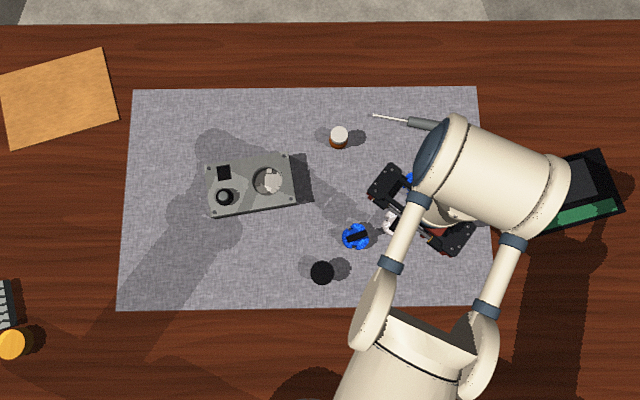

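View pics/s1c.png

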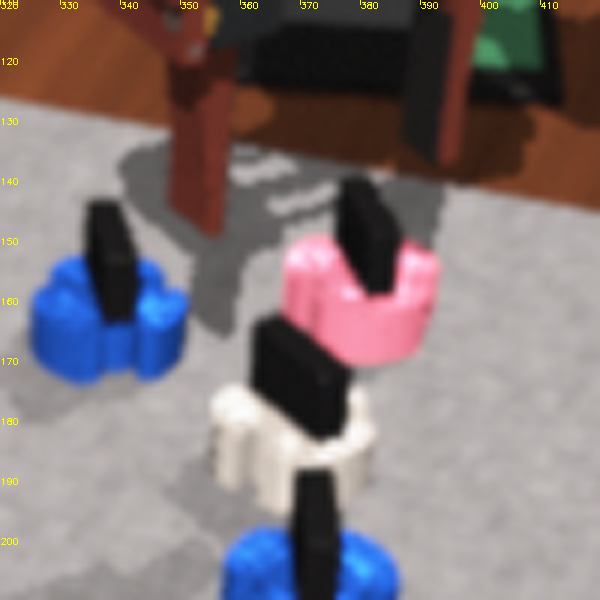

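```bash
python3 - <<'E'
from bench import *
from h import *
np.set_printoptions(precision=4,suppress=True)
move_l([.4834,-.1957,.0365],speed=.08)
s=state();print(s["time"],s["ee_pos"],s["ft_force"])
for n in("side",):
    d=get_image(n);pickle.dump(d,open(f"{n}2.pkl","wb"))
    crop(d,320,110,420,210,6,"pics/s2c.png")
E
```

```text
4.5417 [ 0.4838 -0.1959  0.0373] [-0.3561  0.5046  0.4724]
```

View pics/s2c.png

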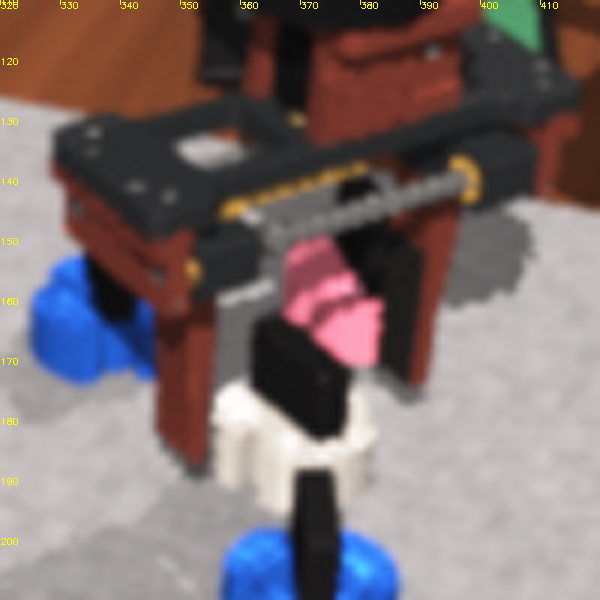

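```bash
python3 - <<'E'
from bench import *
from h import *
np.set_printoptions(precision=4,suppress=True)
close()
s=state();print(s["time"],s["ee_pos"],s["ft_force"],s["finger_gap"])
move_l([.4834,-.1957,.15],speed=.12)
s=state();print(s["time"],s["ee_pos"],s["ft_force"],s["finger_gap"])
move_to([.5785,.087,.15],qd(-.2+np.pi))
s=state();print(s["time"],s["ee_pos"],s["ft_force"],s["finger_gap"])
for n in("top","side",):
    d=get_image(n);pickle.dump(d,open(f"{n}3.pkl","wb"))
    cv2.imwrite(f"pics/{n}3.png",d["frame"])
crop(d,220,130,340,260,5,"pics/s3c.png")
E
```

```text
5.7167 [ 0.4833 -0.1958  0.0365] [-0.2063 -0.8555  0.2172] 0.013987690086243385
6.8167 [ 0.483  -0.1955  0.1488] [ 0.2119  0.4086 -1.8394] 0.013598543269482396
7.9583 [0.5784 0.0859 0.1498] [ 0.1294 -0.1678 -0.6723] 0.013906071756663295
```

View pics/s3c.png

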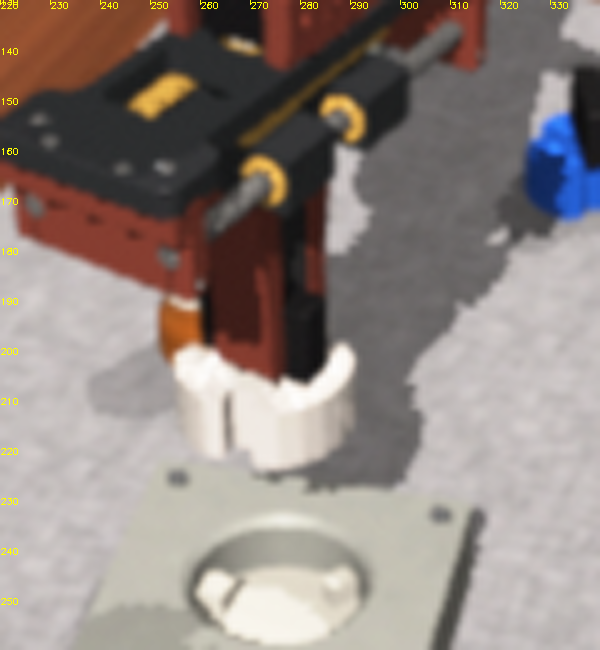

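View pics/top3.png

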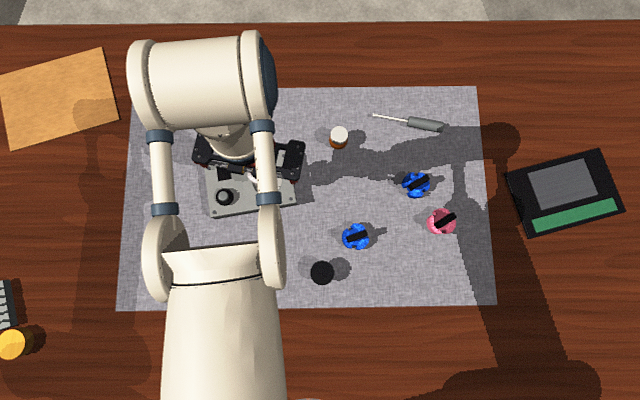

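```bash
python3 - <<'E'
from h import *
d=pickle.load(open("side3.pkl","rb"))
c=np.array([.5784,.0859])
im=overlay(d,circ(c,.03,.1133)+circ(c,.03,.1373)+circ(np.array([.5776,.0897]),.0315,.037)+circ(np.array([.5785,.087]),.0315,.037),240,180,310,265,7,"pics/s3o.png")
E
```

```text
(no output)
```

View pics/s3o.png

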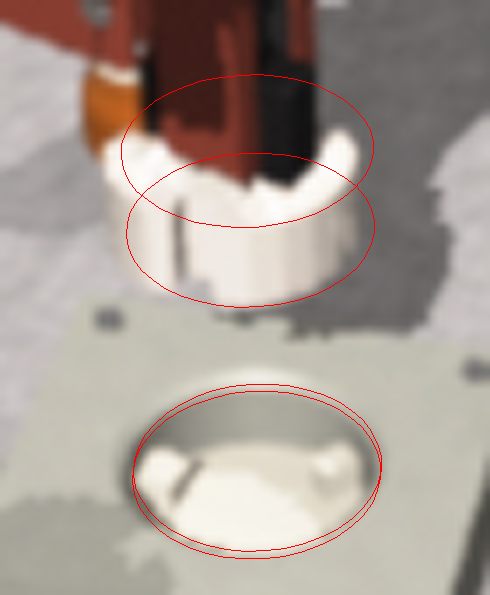

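```bash
python3 - <<'E'
from h import *
d=pickle.load(open("side3.pkl","rb"))
c=np.array([.5784,.0859]);b=np.array([np.cos(-.2),np.sin(-.2)])
ims=[]
for k,dy,bx in((.003,0,(.578,.088)),(.0045,0,(.579,.087)),(.003,-.002,(.579,.089))):
    cc=c+k*b+[0,dy]; print(cc)
    ims.append(overlay(d,circ(cc,.03,.1133)+circ(cc,.03,.1373)+circ(np.array(bx),.0315,.037)+circ(np.array(bx),.0345,.04),250,185,300,265,7))
cv2.imwrite("pics/s3p.png",cv2.resize(np.hstack(ims),None,fx=.76,fy=1)[:,:800])
cv2.imwrite("pics/s3q.png",np.hstack([overlay(d,[],250,185,300,265,7)]+ims[:1]))
E
```

```text
[0.5813402  0.08530399]
[0.5828103  0.08500599]
[0.5813402  0.08330399]
```

View pics/s3p.png

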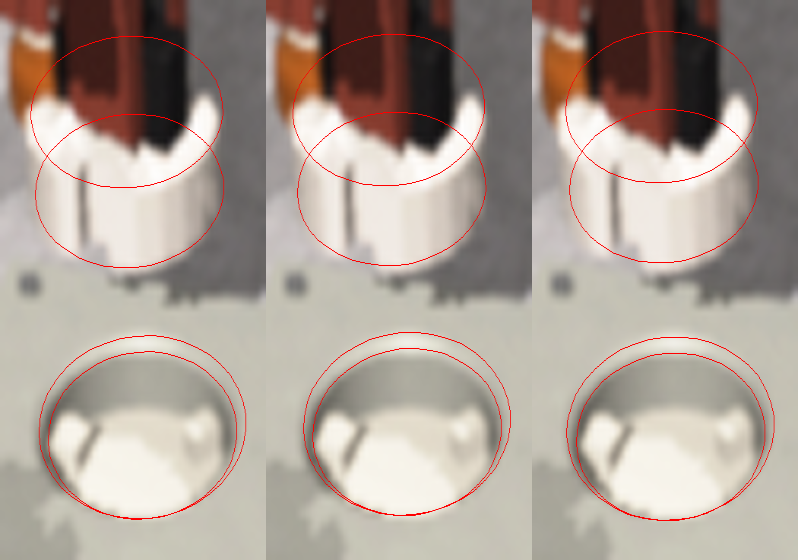

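View pics/s3q.png

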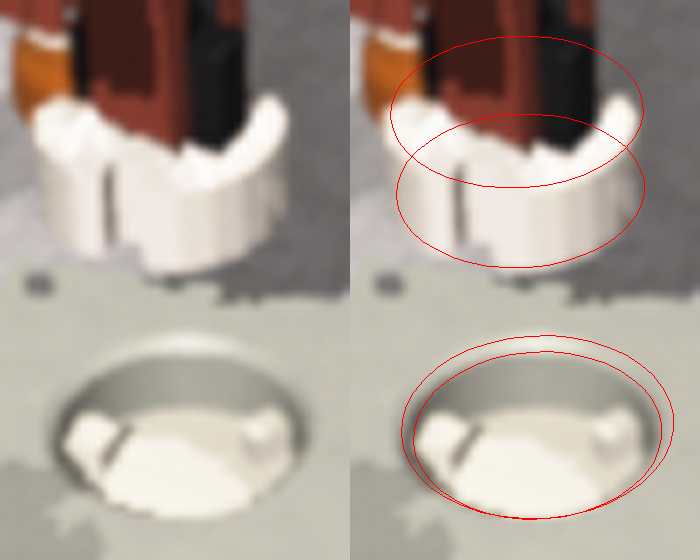

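```bash
cat > g.py <<'E'
from bench import *
from h import *
np.set_printoptions(precision=4,suppress=True)
BORE=np.array([.5784,.0865]);K=.0026
def tcp(th,z,off=(0,0)): 
    return np.r_[BORE+off-K*np.array([np.cos(th),np.sin(th)]),z]
def F(n=4):
    f=[]
    for _ in range(n): f.append(state()["ft_force"]);hold(.02)
    return np.mean(f,0)
def rep(m=""):
    s=state();print(m,round(s["time"],2),s["ee_pos"],F(),s["moment"],round(s["finger_gap"],4))
E
python3 - <<'E'
from g import *
th=-.2
move_l(tcp(th,.085),speed=.08,orientation=qd(th+np.pi));hold(.2);rep()
z=.085
while z>.0625:
    z-=.0025;move_l(tcp(th,z),speed=.03);f=F();print(round(z,4),state()["ee_pos"],f,round(state()["time"],2))
    if f[2]>6 or np.linalg.norm(f)>12:break
d=get_image("side");crop(d,220,150,340,260,6,"pics/s4c.png")
E
```

```text
9.22 [0.5762 0.0871 0.0857] [ 0.147  -0.1541 -1.4563] [0.0563 0.0104 0.0019] 0.0141
0.0825 [0.5758 0.087  0.0823] [ 0.0817 -0.0376 -0.7733] 9.61
0.08 [0.5758 0.087  0.0799] [ 0.3801  0.0054 -1.0358] 9.93
0.0775 [0.5758 0.087  0.0774] [ 0.0921  0.0241 -1.3702] 10.24
0.075 [0.5758 0.087  0.0749] [-0.0691 -0.107  -0.9444] 10.56
0.0725 [0.5758 0.087  0.0724] [-0.1444 -0.1624 -1.5637] 10.88
0.07 [0.5758 0.087  0.0699] [-0.4618  0.315  -1.5803] 11.19
0.0675 [0.5758 0.087  0.0674] [-0.1021 -0.0635 -1.417 ] 11.51
0.065 [0.5758 0.087  0.0649] [-0.0591 -0.1693 -1.032 ] 11.82
0.0625 [0.5763 0.087  0.0634] [-0.5087  0.1967  3.2614] 12.14
```

View pics/s4c.png

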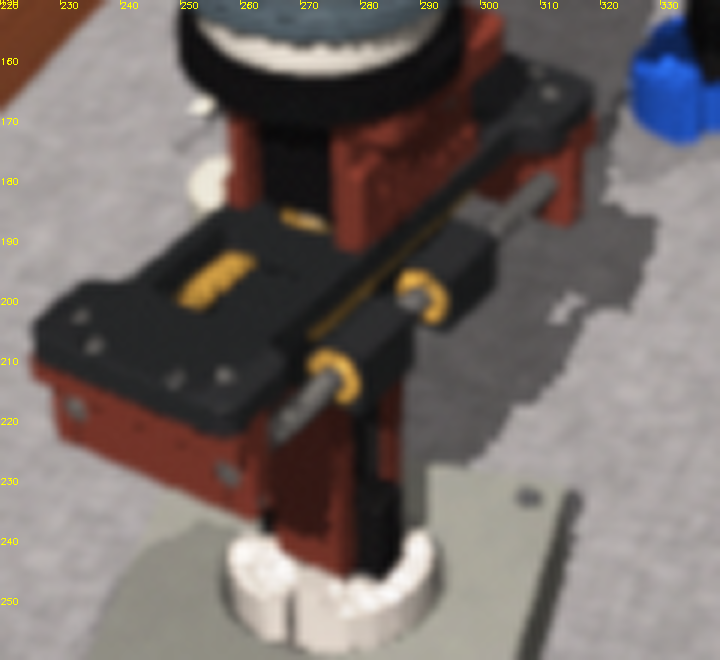

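```bash
python3 - <<'E'
from g import *
th=-.2
move_l(tcp(th,.0618),speed=.02);rep("press")
while th<.12:
    th+=.02
    move_l(tcp(th,.0618),speed=.02,orientation=qd(th+np.pi));hold(.1)
    s=state();f=F();print(round(th,3),s["ee_pos"],f,s["moment"],round(s["time"],2))
    if s["ee_pos"][2]<.0622 and f[2]<2: print("drop");break
    if np.linalg.norm(f)>25:break
E
```

```text
press 12.44 [0.5763 0.0871 0.0632] [-1.4782  0.106   7.5549] [-0.013   0.3878  0.0309] 0.0136
-0.18 [0.5765 0.087  0.0632] [-0.7987 -0.0169  6.8876] [ 0.0026  0.2688 -0.0685] 12.86
-0.16 [0.5765 0.087  0.0631] [-0.8017  0.1601  6.8501] [ 0.0615  0.1472 -0.0112] 13.28
-0.14 [0.5765 0.087  0.0629] [-0.2422 -0.0808  5.8827] [-0.0057  0.1038 -0.0465] 13.69
-0.12 [0.5764 0.0865 0.0615] [ 4.2282 -0.9433 -0.5003] [-0.1419 -0.8566  0.1714] 14.11
drop
```

```bash
python3 - <<'E'
from g import *
th=-.10;z=.0615
move_l(tcp(th,z),speed=.02,orientation=qd(th+np.pi));rep("turn")
while z>.0522:
    z-=.0015;move_l(tcp(th,z),speed=.03);f=F();s=state();print(round(z,4),s["ee_pos"],f,s["moment"],round(s["time"],2))
    if f[2]>8 or np.linalg.norm(f)>18:break
E
```

```text
turn 14.43 [0.5759 0.0865 0.0611] [ 3.6949 -1.1414 -0.6925] [-0.3099 -0.8513  0.1549] 0.0134
0.06 [0.5759 0.0865 0.0599] [ 4.4935 -2.4834 -1.1064] [-0.5015 -0.8718  0.1725] 14.81
0.0585 [0.576  0.0865 0.0585] [ 4.5742 -2.6918  0.3761] [-0.5769 -0.8843  0.1064] 15.12
0.057 [0.576  0.0866 0.057 ] [ 4.4241 -2.481   0.372 ] [-0.6432 -0.9131  0.1007] 15.44
0.0555 [0.5761 0.0866 0.0555] [ 5.0011 -3.2088  0.6769] [-0.6264 -0.9847  0.1767] 15.76
0.054 [0.5761 0.0866 0.0539] [ 5.0268 -3.0209 -0.1245] [-0.6051 -1.0079  0.1683] 16.07
0.0525 [0.5762 0.0866 0.0535] [ 3.1807 -2.9463  5.3611] [-0.65   -0.5493  0.1165] 16.39
0.051 [0.5762 0.0866 0.0534] [-0.1097 -3.9348 11.7958] [-0.7047  0.0546  0.0922] 16.71
```

```bash
python3 - <<'E'
from g import *
move_l(tcp(-.1,.0532),speed=.02);rep()
gripper_open();rep("open")
move_l(tcp(-.1,.16),speed=.12);rep("up")
move_to([.50,-.10,.22],qd(-.1+np.pi))
rep()
for n in("top","side",):
    d=get_image(n);pickle.dump(d,open(f"{n}5.pkl","wb"));cv2.imwrite(f"pics/{n}5.png",d["frame"])
crop(d,205,205,335,325,6,"pics/s5c.png")
E
```

```text
16.97 [0.5761 0.0866 0.0535] [ 3.8905 -3.3168  3.3146] [-0.6417 -0.8218  0.0331] 0.0137
open 18.24 [0.5758 0.0867 0.0532] [-0.0363  0.1972 -0.0628] [-0.0416  0.0241  0.0242] 0.0876
up 19.35 [0.5754 0.0867 0.1588] [-0.5359 -0.1983 -0.6337] [-0.0264  0.0303  0.0296] 0.0876
 20.27 [ 0.5002 -0.0994  0.2193] [ 0.3982  0.7036 -0.358 ] [-0.0017 -0.0343 -0.0131] 0.0877
```

View pics/s5c.png

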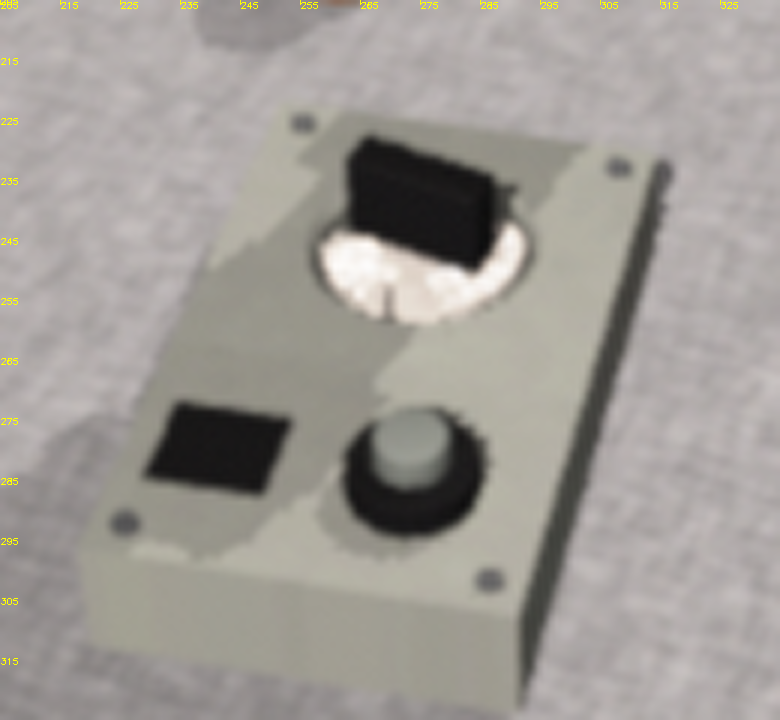

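View pics/top5.png

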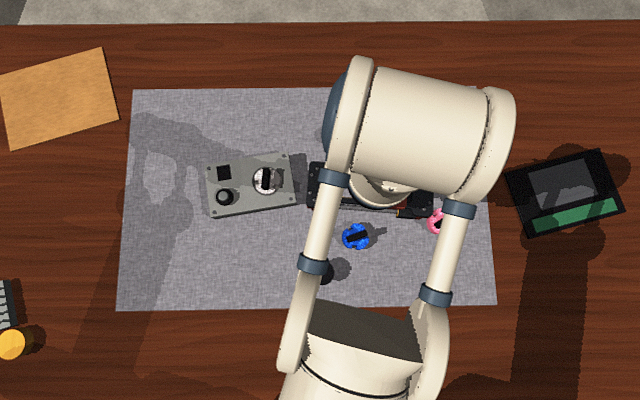

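```bash
python3 - <<'E'
from g import *
q=qd(.15+np.pi);P=[.5433,.1785]
close()
move_to(P+[.12],q)
move_l(P+[.076],speed=.08);rep()
z=.0735
while z>.0605:
    f=None
    move_l(P+[z],speed=.03);f=F();s=state();print(round(z,4),s["ee_pos"],f,round(s["time"],2))
    if f[2]>13:break
    z-=.0012
d=get_image("side");crop(d,205,205,335,325,6,"pics/s6c.png")
E
```

```text
23.62 [0.5433 0.1785 0.076 ] [-0.1226 -0.1875  0.4686] [ 0.0628 -0.0478 -0.028 ] 0.0004
0.0735 [0.5434 0.1786 0.0737] [-0.0126 -0.2339 -0.1485] 24.01
0.0723 [0.5433 0.1785 0.0723] [ 0.209  -0.0043  0.4434] 24.32
0.0711 [0.5433 0.1785 0.0711] [0.2157 0.3898 0.5533] 24.64
0.0699 [0.5435 0.1785 0.0702] [-0.2758 -0.2007  1.6575] 24.96
0.0687 [0.5435 0.1786 0.0689] [0.2666 0.2681 1.879 ] 25.27
0.0675 [0.5434 0.1785 0.0677] [0.8318 0.2306 2.7494] 25.59
0.0663 [0.5435 0.1785 0.0665] [0.9803 0.3521 3.4946] 25.91
0.0651 [0.5435 0.1785 0.0653] [ 1.2487 -0.0188  4.0966] 26.23
0.0639 [0.5435 0.1786 0.0644] [1.1114 0.2068 5.8888] 26.54
0.0627 [0.5435 0.1786 0.0642] [-1.8424 -0.4394 10.8952] 26.86
0.0615 [0.5436 0.1786 0.0641] [-4.3938 -0.9292 15.7763] 27.18
```

View pics/s6c.png

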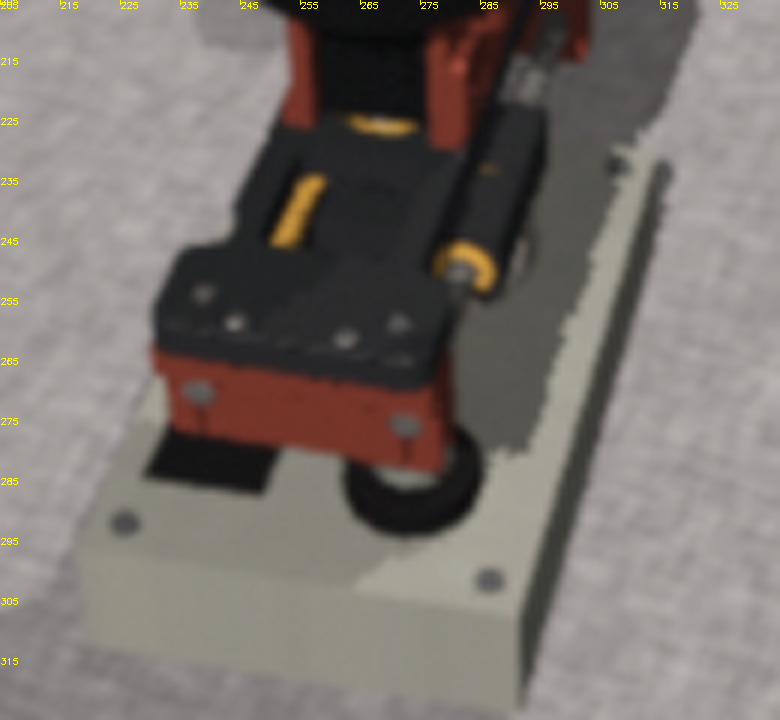

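Button travelled from 0.0702 to 0.0641 (6 mm), with a spring force of about 5 N and then a hard stop: fully down. I'll retract and check.

```bash
python3 - <<'E'
from g import *
P=[.5433,.1785]
move_l(P+[.16],speed=.1)
move_to([.133,.585,.23],qd(np.pi-.22))
gripper_open();hold(.3)
rep()
for n in("top","side",):
    d=get_image(n);pickle.dump(d,open(f"{n}7.pkl","wb"));cv2.imwrite(f"pics/{n}7.png",d["frame"])
    if n=="top":
        for u,v in((225,195),(224,193),(266,174),(266,182),(275,175)):print(u,v,px2w(d,u,v))
crop(d,205,205,335,325,6,"pics/s7c.png")
E
```

```text
32.12 [0.133 0.585 0.23 ] [-0.2013 -0.4512 -0.0649] [ 0.0166 -0.0243  0.0547] 0.0881
225 195 [0.5441 0.1726 0.0599]
224 193 [0.548  0.1741 0.0628]
266 174 [0.5869 0.0837 0.0695]
266 182 [0.5693 0.0835 0.0696]
275 175 [0.5914 0.0676 0.0406]
```

View pics/top7.png

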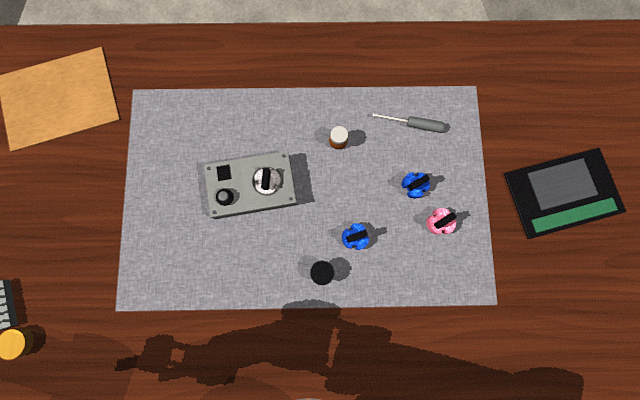

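View pics/s7c.png

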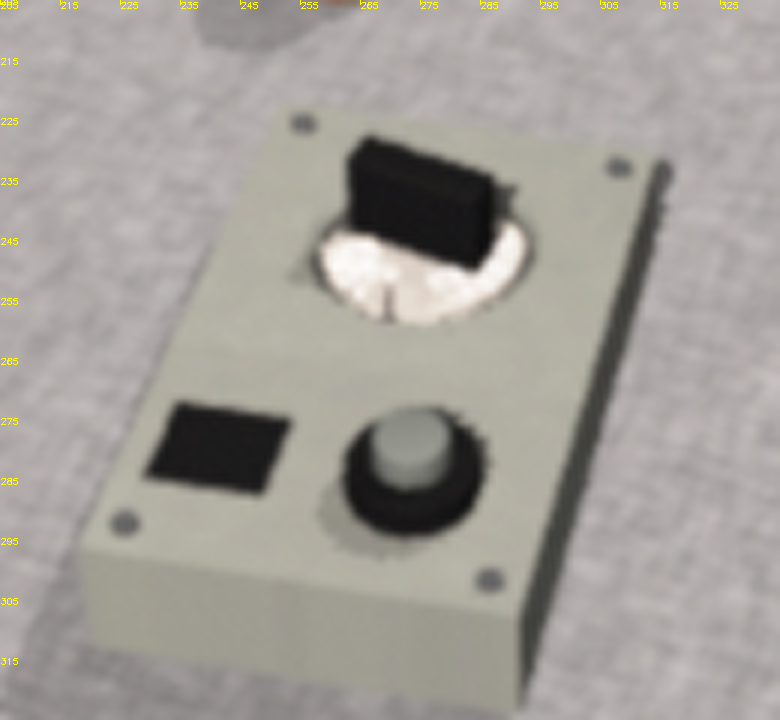

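The adapter is flush in the bore at (266,181): the bar top reads 70 mm and the disc top 41 mm. The button has sprung back to about 62 mm, and everything else stands where it was.

```bash
python3 - <<'E'
from bench import *
job_done()
E
```

```text
the job is handed in; nothing more can be done
```

The adapter is seated in the tester's bore, the start button was then pressed fully down, and the job is handed in at about 32 s of the 72 s allowed.

- **Insertion:** I gripped the adapter by its bar and rested it on the keys. Under about 8 N I turned it until it dropped over them, at roughly -0.12 rad in the world frame. I then lowered it until it stopped at the expected seat height, with at most about 13 N of contact force.
- **Button:** After releasing the adapter I pressed the button through its full 6 mm to a hard stop, with about 16 N at the end. It came back up by itself.
- **Last checks:** The top camera puts the bar top at about 70 mm and the adapter's top face at about 41 mm, against 71 and 41 mm expected. The screwdriver, spool, jar and the blue and pink look-alikes look unmoved in the final picture. The gripper is open and clear of everything.
- **Disagreements:** The two cameras differed by up to about 5 mm in y. I averaged them and corrected the held adapter by about 2.6 mm against the bore in the side view. It still felt up to about 6 N sideways as it went down, which disappeared when I let go.

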